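Open the drying cabinet with the hook rod

ROBOT

A 6-joint arm with a two-finger parallel gripper is mounted at the origin on a cart in front of the work surface, level with it; the furniture and walls round the work are solid. World frame = base frame: x ahead of the robot, y to its left, z up, the work surface at z = 0. Lengths are in m, angles in rad, forces in N, time in s.
With the tool pointing down it reaches from about 0.225 to 0.875 m from the base axis. Payload 3.4 kg.
Tool frame: the origin (TCP) lies between the finger pads; the fingertips stand 14 mm ahead of it and the grasp point (between the pads) lies 5 mm behind it; z points along the fingers, y is the direction in which the jaws open and shut (so a half turn about z gives the same grasp; the last joint's range is limited). The gripper opens to 85 mm and grips with 20 to 120 N. Pads are 22 mm wide; open, the fingers measure 114 mm over their backs; the gripper's body (76 mm by 85 mm) begins 54 mm behind the grasp point. The pads swing forward as they close: fully open they stand 13 mm farther back than shut.
Start: joints at [1.184, 0.276, 1.505, -0, 1.361, -0.121], TCP at [0.151, 0.555, 0.245] pointing down, gripper open.
Joint ranges: [-2.89, 2.89], [-0.75, 2.08], [0.22, 2.7], [-1.18, 4.32], [0.11, 2.71], [-2.7, 2.7]. Speed limits (rad/s): [2.57, 2.57, 3.14, 3.14, 3.14, 3.14].

INTERFACE

Orientations are given as a unit quaternion [w, x, y, z].
In Python, from rig import manip, get_image, job gives the robot as it stands. The module is installed in compiled form; this text tells all that it offers.
- The arm moves only by the tool step_arm, never from a script. Its argument "moves" is one flat list of numbers, 5 for each row, row after row: the shift along the tool's x, y, z as a fraction of full scale, then the turn about the tool's z as a fraction of full scale, then the gripper's target within -1 to 1 (shut at 1, half-way at 0, fully open at -1). In form: [dx, dy, dz, twist, hand, dx, dy, dz, twist, hand, ...]. A call has 1 to 5 rows; each row is the pose to reach, as a shift and turn from the pose commanded when the call began, along the tool's axes at that moment, turning the shorter way round; what a row does not reach only later rows make up. Full scale, the value 1, is 500 mm for a shift and pi rad for a turn. A row lasts 1/10 s, in which the tool goes at most 50 mm and 8.59 degrees, less where a joint would pass 70% of its speed; a pose out of reach is approached as far as the arm can. A call with a number of a shift or a turn outside -1 to 1 is refused whole. A call with a gripper value outside its range is refused whole. The fingers move at their own pace and stop on an object; "force" is the grip in N (left out, the last holds). Time passes only in rows, so rows that repeat a pose let the fingers close. It gives the time, the measured TCP pose, the force and the opening at its end, in the units of the state.
- manip.get_state(): the state, without advancing time (a new reading comes with each control period).
- get_image(name): name is "side" or "top" or "wrist"; returns a dict with "frame" (384x512x3 uint8, blue, green, red), "fx", "fy", "cx", "cy" (pixels), "k1" (the pictures are not rectified: a ray, as slopes to the right and down, at radius r is drawn at 1 + k1 r^2 times it, then the intrinsics apply), "rvec" (rotation vector, rad) and "tvec" (3), from world to camera coordinates, as OpenCV has them; the wrist camera has in their place "T_tool_cam" (4x4, takes a point from camera to tool coordinates, whose origin is the TCP and whose axes are the flange's). Camera axes: x right, y down, z forward; pixel columns grow to the right and rows downward; lengths in m; the calibration is good to about 2 mm. A picture is of the moment at which its call begins: read the wrist's pose just before it. There is no depth.
- job.sign_off(): hands the job in, once; it reports no verdict.
The state is a dict: "clock": time; "qpos": joint angles; "qd": joint speeds; "effort": joint torques, N m; "position": TCP position; "ee_rot": TCP orientation; "contact_force": force on the tool from outside, world axes, zero at the start; "moment": the same for the moment, N m; "width": finger opening in m.
Only numpy, scipy, OpenCV 4.12 (cv2) and the standard library are available. Lean on these libraries where they do the work, as an engineer would, in place of code of your own. Each camera call takes 0.05 s, during which the arm holds its last target. There are 200 camera calls.

TASK

The drying cabinet is hot, so open it with the hook rod: take the rod from its rest, put its hook through the ring eye on the hatch and swing the hatch gently all the way down, holding it back so that it does not drop. Then unhook the rod and lay it back in its rest as it lay before, leaving the hatch open. Do not touch the cabinet with the gripper or arm, and leave the bottles and glassware alone.

Things in the scene. Friction and masses are not known exactly. Their poses are not given: they have to be found in the camera images.
- dry_cabinet: white bench-top drying cabinet, fixed, 230 wide, 180 deep, 285 high. Origin on the counter under the middle of its front face; its front looks along its own -x, y is to its left as the robot faces it, z up. The upper part is a chamber closed by the hatch; the part below the hinge is a closed box with a dial and vents.
- cabinet_hinge (a point): middle of the hatch's hinge line, 135 mm above the counter, in the plane of the cabinet's front face; axes as the cabinet's (hinge line along y).
- hatch (a joint): opening angle of the hatch, rad: 0 = shut and upright, grows as its top swings out (to the cabinet's -x) and down about the hinge along its lower edge, 1.5 = fully down against its stop, almost level. It starts shut or up to 0.15 ajar. The hatch is an aluminium plate 196 wide, 127 high (from the hinge), 12 thick, 0.35 kg; light hinge friction holds it near upright, but farther out it falls by its own weight unless held back.
- eye (a point): centre of the steel ring eye on the outside of the hatch; turns with the hatch (axes as the cabinet's when shut). With the hatch shut it is 108 mm above the hinge and 23 mm in front of the hatch's face, midway across. The ring stands out from the face in the x-z plane, so its opening runs along y (parallel to the hinge): 28 mm clear opening, made of 6 mm bar.
- rod_grip (a point): centre of the wooden handle of the hook rod (loose, 0.12 kg or so). The handle is a square bar 170 long, 16 x 16, along the rod's x. At its +x end an 8 mm steel shank carries on to x = 120 mm, where it turns square to +y as a straight 8 mm cross pin (the hook), reaching to y = 46 mm. z up in the rest.
- rod_pin (a point): point on the axis of the rod's cross pin, about the middle of its straight length: 120 mm in x and 22 mm in y from the handle's centre, same height. Axes as the rod's.
- rest_seat (a point): where the handle's centre lies when the rod is in its rest: 53 mm above the counter. The fixed aluminium rest has a base 150 x 70 x 8 and two forks, 12 thick, at x = -60 and +60 mm; the handle lies along x in their slots, 25 wide, flared at the top, whose floor is 45 mm and whose prongs' tops are about 74 mm above the counter. At the start the rod lies here, pin to the rest's +y.
- flask_mid (a point): bystander: glass conical flask, 62 across, 103 high; point on its axis 50 mm up.
- beaker_mid (a point): bystander: glass beaker, 72 across, 92 high; point on its axis 46 mm up.
- amber_jar_mid (a point): bystander: small dark jar with a black cap, 50 across, 92 high; point on its axis 46 mm up.
- hook_rod: the hook rod as a whole; origin at the middle of the underside of its handle, 8 mm below rod_grip, same axes.
Things that resemble listed ones, but are neither listed nor needed, are in the scene too. Leave any brown or green look-alike of the part that bears rest_seat alone.

How it is judged:
By the outcome, as a careful person would: the job done as asked, in the order asked, and still so for the second after the job is handed in, with the robot touching nothing.
It also fails if it takes over 58 s, if anything falls off the work surface, if the arm or the gripper's body presses on something with over 40 N, if the wrist force passes 120 N, or if a joint passes its speed limit or range.

## Working session

There is one attempt and no reset: what is moved stays moved. The work goes in short steps, Python scripts to look and compute and a tool call to move; the robot and the scene stay as the last step left them, time stands still between calls to the robot, and variables do not carry over. Pictures are saved under pics/ and viewed, about 8 in all and at most 12, crops included, and the job is handed in when it is done.

Besides the shell and the picture viewer there is one more tool, called after "Emit:" as name(argument=value, ...) on one line, values as JSON. step_arm: Moves the arm, as the interface text tells. Its arguments: {"type":"object","properties":{"moves":{"type":"array","items":{"type":"number","minimum":-1,"maximum":1}},"force":{"type":"number"}},"required":["moves"]}

```bash
mkdir -p pics; cat > h.py <<'E'
import numpy as np, cv2
from scipy.spatial.transform import Rotation as R
from rig import manip, get_image, job
def cam(im, st=None):
    if 'rvec' in im:
        Rm=cv2.Rodrigues(np.array(im['rvec'],float))[0]; t=np.array(im['tvec'],float).ravel()
        return Rm.T, -Rm.T@t   # cam->world rot, centre
    q=st['ee_rot']; Rt=R.from_quat([q[1],q[2],q[3],q[0]]).as_matrix()
    T=np.array(im['T_tool_cam']); return Rt@T[:3,:3], Rt@T[:3,3]+np.array(st['position'])
def ray(im,uv,st=None):
    K=np.array([[im['fx'],0,im['cx']],[0,im['fy'],im['cy']],[0,0,1]]);
    d=cv2.undistortPoints(np.array([[uv]],float),K,np.array([im['k1'],0,0,0,0.]))[0,0]
    Rw,c=cam(im,st); v=Rw@np.array([d[0],d[1],1]); return c,v/np.linalg.norm(v)
def onz(im,uv,z,st=None):
    c,v=ray(im,uv,st); return c+v*(z-c[2])/v[2]
def tri(rs):
    A=sum(np.eye(3)-np.outer(v,v) for c,v in rs); b=sum((np.eye(3)-np.outer(v,v))@c for c,v in rs)
    p=np.linalg.solve(A,b); return p,[np.linalg.norm(np.cross(p-c,v)) for c,v in rs]
def proj(im,p,st=None):
    Rw,c=cam(im,st); x=Rw.T@(np.array(p)-c)
    K=np.array([[im['fx'],0,im['cx']],[0,im['fy'],im['cy']],[0,0,1]])
    return cv2.projectPoints(x.reshape(1,1,3),np.zeros(3),np.zeros(3),K,np.array([im['k1'],0,0,0,0.]))[0].ravel()
E
python3 - <<'E'
from h import *
import pickle
s=manip.get_state(); print({k:np.round(v,3) for k,v in s.items()})
d={}
for n in ("side","top","wrist"):
    d[n]=get_image(n); im=d[n]; print(n,im['fx'],im['k1'],np.round(cam(im,s)[1],3)); cv2.imwrite(f'pics/{n}0.png',im['frame'])
pickle.dump((s,d),open('d0.pkl','wb'))
a=np.vstack([d['top']['frame'],])
cv2.imwrite('pics/top0x.png',cv2.resize(a,(800,600),interpolation=cv2.INTER_CUBIC))
cv2.imwrite('pics/side0x.png',cv2.resize(d['side']['frame'],(800,600),interpolation=cv2.INTER_CUBIC))
E
```

```text
{'clock': np.float64(0.0), 'qpos': array([ 1.184,  0.277,  1.506, -0.   ,  1.361, -0.121]), 'qd': array([ 0.001, -0.001,  0.001, -0.002, -0.001, -0.001]), 'effort': array([-2.0000e-03, -4.1675e+01, -2.4580e+01, -0.0000e+00,  1.1000e-02,
        0.0000e+00]), 'position': array([0.151, 0.554, 0.244]), 'ee_rot': array([-0.   ,  0.133,  0.991, -0.001]), 'contact_force': array([-0.244, -0.182,  0.854]), 'moment': array([ 0.009, -0.005, -0.024]), 'width': np.float64(0.085)}
side 375.23083514109067 -0.021418114822553624 [ 0.335 -0.925  0.942]
top 479.5218077476212 -0.04042734503013695 [0.458 0.066 1.659]
wrist 268.866757336862 -0.0019066609190946313 [0.083 0.573 0.374]
```

View pics/top0x.png

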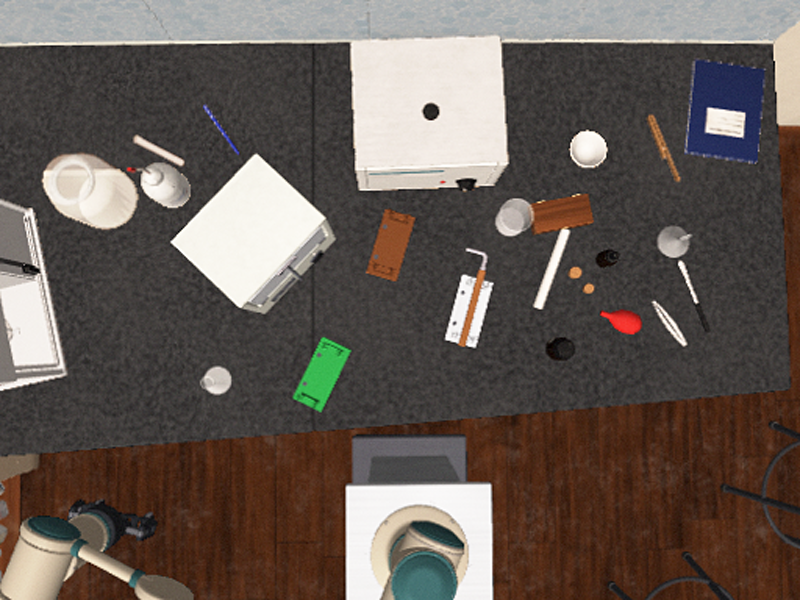

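View pics/side0x.png

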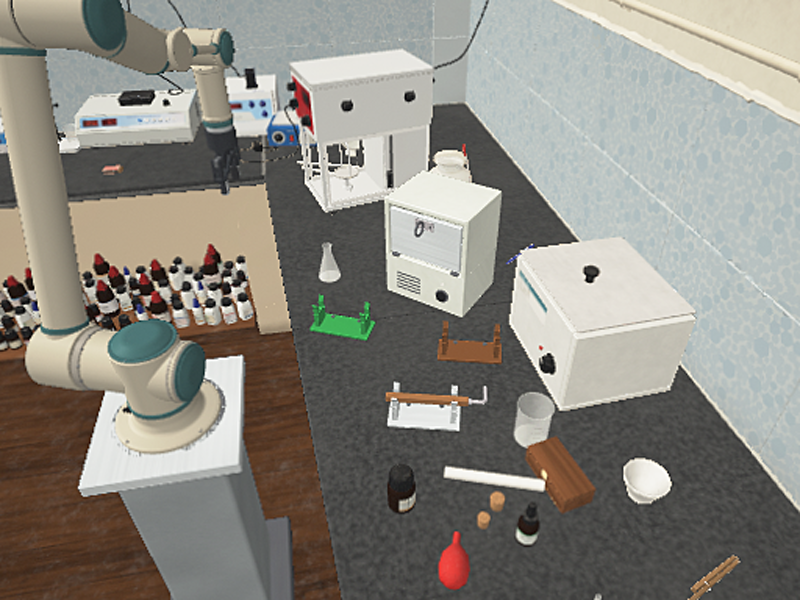

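Top view: rest with rod at about (468,310), cabinet with its front facing lower right at about (255,235), and green and brown decoy rests. Side view: ring eye at about (420,229). Next, closer crops in one composite.

```bash
python3 - <<'E'
import pickle,cv2,numpy as np
s,d=pickle.load(open('d0.pkl','rb'))
T=d['top']['frame'];S=d['side']['frame']
def crop(im,x,y,w,h,k): return cv2.resize(im[y:y+h,x:x+w],None,fx=k,fy=k,interpolation=cv2.INTER_CUBIC)
a=crop(T,105,95,120,112,3.333333)   # cabinet, ->400x373
b=crop(T,270,150,60,80,4.66666)[:373]
c=crop(S,240,105,100,112,3.33333)
H=373
a=a[:H];c=c[:H];b=b[:H]
def pad(x): return cv2.copyMakeBorder(x,0,H-x.shape[0],0,0,cv2.BORDER_CONSTANT)
m=np.hstack([pad(a),pad(c)]); print(m.shape,b.shape)
cv2.imwrite('pics/c1.png',m)
E
```

```text
(373, 733, 3) (373, 280, 3)
```

View pics/c1.png

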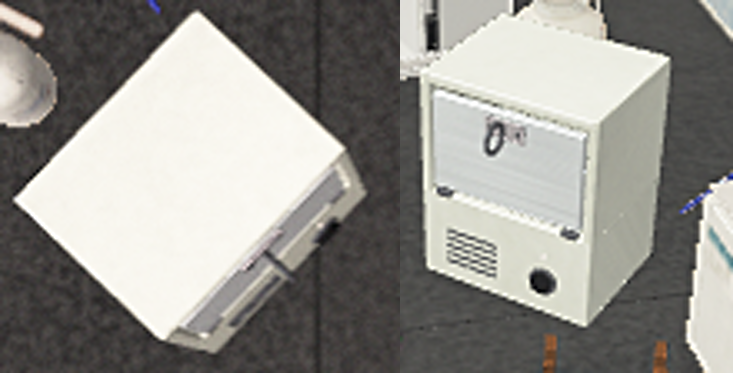

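The crop shows the cabinet's top corners at (197,11), (344,150), (166,340) and (15,200). The ring is edge-on near (280,264) in the top view and centred at (94,139) in the side crop. The hatch looks nearly shut. Now the numbers.

```bash
python3 - <<'E'
from h import *
import pickle
s,d=pickle.load(open('d0.pkl','rb')); T=d['top'];S=d['side']
c=[np.array(p)/3.33333+[105-.35,95-.35] for p in [(344,150),(166,340),(15,200),(197,11)]]
P=np.array([onz(T,p,.285) for p in c]); print(P.round(3))
e=[np.linalg.norm(P[i]-P[(i+1)%4]).round(4) for i in range(4)]; print('edges',e)
fr=P[1]-P[0]; sd=P[3]-P[0]
yaw1=np.arctan2(fr[1],fr[0])-np.pi/2; yaw2=np.arctan2(sd[1],sd[0]); yaw3=np.arctan2(*(P[2]-P[1])[1::-1]); print('yaw',np.degrees([yaw1,yaw2,yaw3]))
F=(P[0]+P[1])/2; yaw=(yaw1+(yaw2+yaw3)/2)/2
C=P.mean(0); X=np.array([np.cos(yaw),np.sin(yaw),0]);Y=np.array([-X[1],X[0],0]); O=C-X*.09; O[2]=0
print('front',F.round(4),'O from centre',O.round(4))
et=np.array((280,264))/3.33333+[104.65,94.65]; es=np.array((94,139))/3.33333+[239.65,104.65]
p,r=tri([ray(T,et),ray(S,es)]); print('eye',p.round(4),np.round(r,4)); 
print('eye in cab', (p-O)@X,(p-O)@Y,p[2])
# plane y=0 with side ray
cc,v=ray(S,es); t=((O-cc)@Y)/(v@Y); q=cc+v*t; print('side ray on mid plane',(q-O)@X,q[2])
for th in (0,.08,.15):
    q=O+X*(-23*np.cos(th)-108*np.sin(th))/1e3+np.array([0,0,.135+(108*np.cos(th)-23*np.sin(th))/1e3])
    print(th,'top',((proj(T,q)-[104.65,94.65])*3.3333).round(1),'side',((proj(S,q)-[239.65,104.65])*3.3333).round(1))
# rod handle
hsv=cv2.cvtColor(T['frame'],cv2.COLOR_BGR2HSV)
m=cv2.inRange(hsv,(5,110,90),(20,255,255)); m[:, :270]=0; m[:,330:]=0; m[:150]=0; m[240:]=0
n,l,st,ce=cv2.connectedComponentsWithStats(m); k=1+np.argmax(st[1:,4]); print(st[k],ce[k])
cn=cv2.findContours((l==k).astype(np.uint8),cv2.RETR_EXTERNAL,cv2.CHAIN_APPROX_NONE)[0][0]
(bx,by),wh,an=cv2.minAreaRect(cn); print(bx,by,wh,an)
ys,xs=np.nonzero(l==k); pts=np.array([onz(T,(a,b),.061)[:2] for a,b in zip(xs,ys)]); mu=pts.mean(0)
w=np.linalg.svd(pts-mu,full_matrices=False)[2][0]; w*=np.sign(w[0]); pr=(pts-mu)@w
print('rod centre',mu+w*(pr.max()+pr.min())/2,mu,'len',np.ptp(pr),'yaw',np.degrees(np.arctan2(w[1],w[0])))
m=cv2.inRange(T['frame'],(150,150,150),(255,255,255)); m[:, :270]=0; m[:,330:]=0; m[:150]=0; m[230:]=0
cv2.imwrite('pics/c2.png',np.hstack([cv2.resize(T['frame'][150:235,275:325],None,fx=7,fy=7,interpolation=cv2.INTER_CUBIC),cv2.resize(cv2.cvtColor(np.maximum(m,(l==k).astype(np.uint8)*120),cv2.COLOR_GRAY2BGR)[150:235,275:325],None,fx=7,fy=7,interpolation=cv2.INTER_NEAREST)]))
E
```

```text
[[0.689 0.178 0.285]
 [0.525 0.331 0.285]
 [0.648 0.463 0.285]
 [0.813 0.306 0.285]]
edges [np.float64(0.2241), np.float64(0.1796), np.float64(0.2275), np.float64(0.1782)]
yaw [46.88825976 46.01942209 47.09625277]
front [0.6071 0.2546 0.285 ] O from centre [0.6069 0.2541 0.    ]
eye [0.5931 0.2388 0.242 ] [0.0011 0.0011]
eye in cab -0.020597583576585206 -0.0003892811954610935 0.24200778266789297
side ray on mid plane -0.022141694792784883 0.24255751522930358
0 top [281.3 267.3] side [ 93.6 139. ]
0.08 top [288.6 274. ] side [ 89.5 144.1]
0.15 top [294.9 279.8] side [ 86. 149.]
[293 173  18  49 214] [301.65420561 196.57943925]
301.3468322753906 196.81578063964844 (4.812248229980469, 50.54094696044922) 15.751175880432129
rod centre [ 0.53169426 -0.11602596] [ 0.5324786  -0.11625529] len 0.16938506350004606 yaw -16.29830442099763
```

View pics/c2.png

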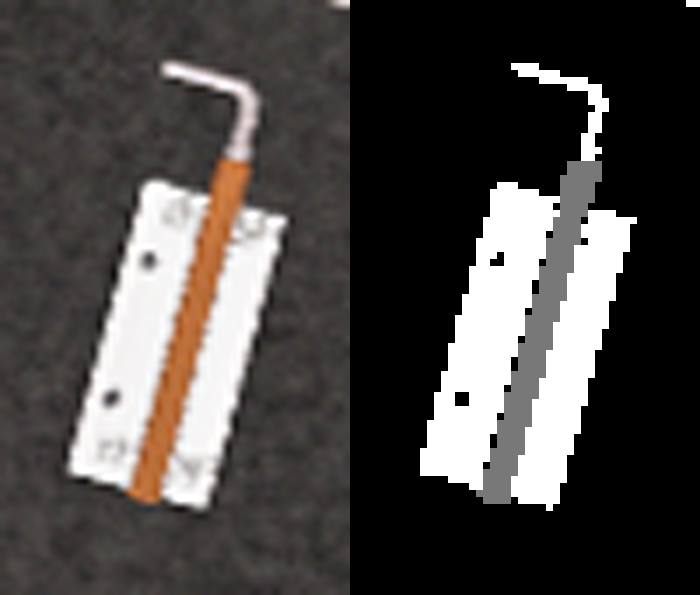

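The hatch is shut: the eye sits at cabinet (-22, 0, 242) mm. The rod is at (0.532, -0.116) with yaw -16.3°, and its length of 169 mm checks. Moving above the rod now.

Emit:
step_arm(moves=[-0.0545,-0.0546,0,0,-1,-0.109,-0.109,0,0,-1,-0.1635,-0.1638,0,0,-1,-0.218,-0.2184,0,0,-1,-0.2725,-0.273,0,0.0056,-1], force=100)

```text
clock: 0.65
position: [0.247, 0.3858, 0.2451]
ee_rot: [0.0, 0.141, 0.99, -0.0]
contact_force: [1.0, -0.2, 0.8]
width: 0.0857
```

Emit:
step_arm(moves=[-0.0545,-0.0546,0,0,-1,-0.109,-0.109,0,0,-1,-0.1635,-0.1638,0,0,-1,-0.218,-0.2184,0,0,-1,-0.2725,-0.273,0,0,-1])

```text
clock: 1.15
position: [0.3396, 0.2167, 0.2453]
ee_rot: [0.0, 0.141, 0.99, 0.0]
contact_force: [0.9, -0.3, 0.5]
width: 0.085
```

Emit:
step_arm(moves=[-0.0545,-0.0546,0,0,-1,-0.109,-0.109,0,0,-1,-0.1635,-0.1638,0,0,-1,-0.218,-0.2184,0,0,-1,-0.2725,-0.273,0,0,-1])

```text
clock: 1.65
position: [0.4323, 0.0475, 0.2452]
ee_rot: [0.0, 0.141, 0.99, 0.0]
contact_force: [1.2, 1.1, 1.3]
width: 0.0854
```

Emit:
step_arm(moves=[-0.0545,-0.0546,0,0,-1,-0.109,-0.109,0,0,-1,-0.1635,-0.1638,0,0,-1,-0.218,-0.2184,0,0,-1,-0.2725,-0.273,0,0,-1])

```text
clock: 2.15
position: [0.525, -0.1216, 0.245]
ee_rot: [-0.0, 0.141, 0.99, 0.0]
contact_force: [0.6, -0.5, -0.2]
width: 0.0855
```

```bash
cat > rod.py <<'E'
from h import *
def wristrod(z=.061,save=None,zs=0.008):
    s=manip.get_state(); W=get_image('wrist'); f=W['frame']
    if save: cv2.imwrite(save,f)
    hsv=cv2.cvtColor(f,cv2.COLOR_BGR2HSV); m=cv2.inRange(hsv,(5,110,90),(20,255,255))
    n,l,st,ce=cv2.connectedComponentsWithStats(m)
    k=1+np.argmax(st[1:,4]); ys,xs=np.nonzero(l==k)
    print('comp',st[k])
    pts=np.array([onz(W,(a,b),z,s)[:2] for a,b in zip(xs,ys)]); mu=pts.mean(0)
    w=np.linalg.svd(pts-mu,full_matrices=False)[2][0]; w*=np.sign(w[0]+1e-9); pr=(pts-mu)@w
    v=np.array([-w[1],w[0]]); c=mu+w*(pr.max()+pr.min())/2
    print('rod c',c.round(4),'mu',mu.round(4),'len',np.ptp(pr).round(4),'wid',np.ptp((pts-mu)@v).round(4),'yaw',np.degrees(np.arctan2(w[1],w[0])).round(2))
    q=s['ee_rot']; Rt=R.from_quat([q[1],q[2],q[3],q[0]]).as_matrix(); print('tcp',s['position'].round(4),'tool yaw',np.degrees(np.arctan2(Rt[1,0],Rt[0,0])).round(2))
    print('delta tool',(Rt.T@(np.r_[c,0]-np.r_[s['position'][:2],0])).round(4))
    return s,W
E
python3 - <<'E'
from rod import *
s,W=wristrod(save='pics/w1.png')
import pickle; pickle.dump((s,W),open('w1.pkl','wb'))
E
```

```text
comp [   0    0  168   76 6052]
rod c [ 0.3123 -0.2589] mu [ 0.3115 -0.2762] len 0.1977 wid 0.0633 yaw 87.26
tcp [ 0.525  -0.1216  0.245 ] tool yaw 163.74
delta tool [ 0.1657 -0.1914  0.    ]
```

View pics/w1.png

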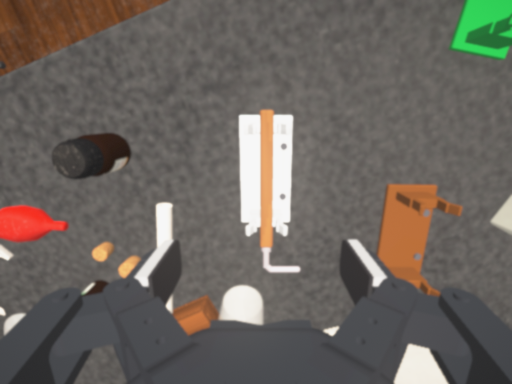

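The wrist view shows the rod handle at (267,110–248), pin to the right at (298,268), with the brown rest and the floor as false matches. I'll restrict the mask to the component at (267,180).

```bash
sed -i "s/def wristrod(z=.061,save=None,zs=0.008)/def wristrod(z=.061,save=None,seed=(267,180),im=None)/; s/s=manip.get_state(); W=get_image('wrist')/s,W=im or (manip.get_state(),get_image('wrist'))/; s/k=1+np.argmax(st\[1:,4\])/k=l[seed[1],seed[0]]/" rod.py
python3 - <<'E'
from rod import *
import pickle
im=pickle.load(open('w1.pkl','rb')); s,W=wristrod(im=im)
for n,uv in (('pin tip',(298,269)),('pin corner',(268,267))): print(n,onz(W,uv,.053,s).round(4))
f=W['frame']; m=cv2.inRange(f,(200,200,200),(255,255,255)); n,l,st,ce=cv2.connectedComponentsWithStats(m)
for y0,x0 in ((150,248),(150,285)): print(st[l[y0,x0]])
for n,uv in (('base',(241,115)),('base',(293,116)),('base',(240,222)),('base',(291,222)))  : print(n,onz(W,uv,.008,s).round(4))
T=pickle.load(open('d0.pkl','rb'))[1]['top']
print('beaker',onz(T,np.array((513,215))/1.5625,.07).round(3),'base corners top', [onz(T,np.array(p)/7+[274.6,149.6],.008)[:2].round(4) for p in ((148,181),(287,215),(67,472),(208,508))])
E
```

```text
comp [ 260  110   14  137 1524]
rod c [ 0.5319 -0.1168] mu [ 0.5282 -0.1157] len 0.1667 wid 0.0154 yaw -16.01
tcp [ 0.525  -0.1216  0.245 ] tool yaw 163.74
delta tool [-0.0053  0.0065 -0.    ]
pin tip [ 0.661  -0.1084  0.053 ]
pin corner [ 0.6467 -0.1465  0.053 ]
[ 239  115   21  121 2257]
[ 272  115   21  121 2056]
base [ 0.4476 -0.1255  0.008 ]
base [ 0.4679 -0.0606  0.008 ]
base [ 0.5903 -0.1718  0.008 ]
base [ 0.6112 -0.1002  0.008 ]
beaker [ 0.729 -0.208  0.07 ] base corners top [array([ 0.6082, -0.103 ]), array([ 0.5908, -0.1716]), array([ 0.465 , -0.0608]), array([ 0.4467, -0.13  ])]
```

Emit:
step_arm(moves=[-0.0104,0.0126,0.08,0,-1,-0.0104,0.0126,0.16,0,-1,-0.0104,0.0126,0.24,0,-1,-0.0104,0.0126,0.32,0,-0.5,-0.0104,0.0126,0.394,0,0], force=60)

```text
clock: 2.7
position: [0.5307, -0.1151, 0.0465]
ee_rot: [-0.0, 0.141, 0.99, 0.0]
contact_force: [0.3, -0.1, -0.1]
width: 0.0592
```

Emit:
step_arm(moves=[0,0,0,0,0.3,0,0,0,0,0.6,0,0,0,0,1,0,0,0,0,1,0,0,0,0,1], force=60)

```text
clock: 3.2
position: [0.5326, -0.1159, 0.0501]
ee_rot: [0.002, 0.141, 0.99, -0.0]
contact_force: [-0.1, -0.7, 4.2]
width: 0.0152
```

Emit:
step_arm(moves=[0,0,0,0,1,0,0,0,0,1], force=110)

```text
clock: 3.4
position: [0.5327, -0.1159, 0.0502]
ee_rot: [0.002, 0.141, 0.99, -0.0]
contact_force: [-0.5, -0.4, 7.1]
width: 0.0143
```

Gripped: width 14.3 mm, with pad friction pressing slightly downward. Lift straight up.

Emit:
step_arm(moves=[0,0,-0.03,0,1,0,0,-0.08,0,1,0,0,-0.16,0,1,0,0,-0.24,0,1,0,0,-0.32,0,1])

```text
clock: 3.9
position: [0.5309, -0.1153, 0.2101]
ee_rot: [0.0, 0.141, 0.99, 0.0]
contact_force: [1.1, -0.7, -1.6]
width: 0.0139
```

```bash
python3 - <<'E'
from h import *
import pickle
s=manip.get_state(); d={n:get_image(n) for n in ('side','top','wrist')}; pickle.dump((s,d),open('d1.pkl','wb'))
print(s['position'].round(4),s['contact_force'].round(2),s['width'].round(4))
S=d['side'];W=d['wrist']
u=proj(S,s['position']); print(u)
x,y=int(u[0])-40,int(u[1])-60
a=cv2.resize(S['frame'][y:y+96,x:x+96],(384,384),interpolation=cv2.INTER_CUBIC)
print(x,y); cv2.imwrite('pics/l1.png',np.hstack([a,cv2.resize(W['frame'],(400,384))]))
E
```

```text
Traceback (most recent call last):
AttributeError: 'float' object has no attribute 'round'
```

```bash
python3 - <<'E'
from h import *
import pickle
s,d=pickle.load(open('d1.pkl','rb'))
print(s['position'],s['contact_force'],s['width'])
S=d['side'];W=d['wrist']
u=proj(S,s['position']); print(u)
x,y=int(u[0])-40,int(u[1])-60
a=cv2.resize(S['frame'][y:y+96,x:x+96],(384,384),interpolation=cv2.INTER_CUBIC)
print(x,y); cv2.imwrite('pics/l1.png',np.hstack([a,cv2.resize(W['frame'],(400,384))]))
E
```

```text
[ 0.5308583  -0.11533105  0.21009867] [ 1.07321808 -0.71530552 -1.57648949] 0.013864892209715365
[272.7811339  217.91364296]
232 157
```

View pics/l1.png

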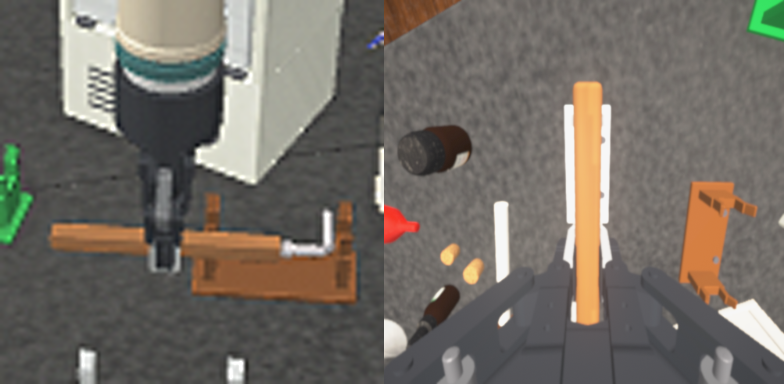

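Rod held: in the side crop the handle runs (52,237)–(283,247), with the pin corner at (326,247) and its tip at (328,212). Work out the pitch from the rod's vertical plane.

```bash
cat >> h.py <<'E'
def axes(s):
    q=s['ee_rot']; return R.from_quat([q[1],q[2],q[3],q[0]]).as_matrix()
def onplane(im,uv,p0,n):
    c,v=ray(im,uv); return c+v*((p0-c)@n)/(v@n)
E
python3 - <<'E'
from h import *
import pickle
s,d=pickle.load(open('d1.pkl','rb')); S=d['side']; Rt=axes(s); p0=np.array(s['position'])
for n,p,off in (('handle back',(52,237),0),('handle front',(283,247),0),('corner',(326,249),0),('pin tip',(328,212),.046)):
    uv=np.array(p)/4+[231.6,156.6]; q=onplane(S,uv,p0+off*(Rt[:,1]),Rt[:,1]); print(n,(Rt.T@(q-p0)).round(4))
# refined: handle mask in side, centreline fit
hsv=cv2.cvtColor(S['frame'],cv2.COLOR_BGR2HSV); m=cv2.inRange(hsv,(5,110,90),(20,255,255))
n,l,st,ce=cv2.connectedComponentsWithStats(m)
for x,y in ((252,216),(290,218)):
    k=l[y,x]; ys,xs=np.nonzero(l==k); print(st[k])
    for xx in range(xs.min(),xs.max()+1,6):
        yy=ys[xs==xx]; q=onplane(S,(xx,yy.mean()),p0,Rt[:,1]); print(xx,yy.min(),yy.max(),(Rt.T@(q-p0)).round(4))
E
```

```text
handle back [ 0.0835 -0.     -0.002 ]
handle front [-0.0866 -0.     -0.0046]
corner [-0.1178 -0.     -0.0049]
pin tip [-0.1207  0.046  -0.0018]
[245 213  24   8 155]
245 213 218 [ 0.0823 -0.     -0.0035]
251 213 219 [ 0.0645  0.     -0.0028]
257 213 219 [ 0.0467 -0.     -0.0041]
263 214 219 [ 0.0289 -0.     -0.0034]
[277 206  44  27 660]
277 215 220 [-0.0124 -0.     -0.0013]
283 213 230 [-0.0305  0.      0.0119]
289 215 230 [-0.0484 -0.      0.0145]
295 216 231 [-0.0663  0.      0.0172]
301 216 231 [-0.0839 -0.      0.0159]
307 221 231 [-0.1022 -0.      0.0245]
313 221 232 [-0.12   -0.      0.0251]
319 208 232 [-0.1353  0.     -0.0012]
```

Emit:
step_arm(moves=[0.0145,0.0409,-0.0116,-0.0437,1,0.029,0.0818,-0.0232,-0.0874,1,0.0435,0.1227,-0.0348,-0.1311,1,0.058,0.1636,-0.0464,-0.1749,1,0.0725,0.2045,-0.058,-0.2186,1])

```text
clock: 4.55
position: [0.5237, -0.0062, 0.2356]
ee_rot: [-0.002, -0.203, 0.979, 0.001]
contact_force: [-0.4, -0.4, -1.3]
width: 0.0138
```

Emit:
step_arm(moves=[-0.0147,0.0409,0,-0.0437,1,-0.0295,0.0817,0,-0.0875,1,-0.0442,0.1226,0,-0.1312,1,-0.0442,0.1226,0,-0.1312,1])

```text
clock: 4.95
position: [0.5198, 0.0601, 0.2355]
ee_rot: [-0.002, -0.398, 0.917, 0.002]
contact_force: [-1.2, -0.3, -2.5]
width: 0.0141
```

```bash
python3 - <<'E'
from h import *
s=manip.get_state(); Rt=axes(s); print(s['clock'],s['position'],'yaw',np.degrees(np.arctan2(Rt[1,0],Rt[0,0])),s['qpos'])
yaw=np.radians(46.7);X=np.array([np.cos(yaw),np.sin(yaw),0]);Y=np.array([-X[1],X[0],0]);O=np.array([.607,.2543,0])
pin=s['position']+Rt@np.array([-.119,.022,-.004]); e=O-X*.022+np.array([0,0,.2425])
print('pin-eye in cab',(pin-e)@X,(pin-e)@Y,(pin-e)[2])
E
```

```text
4.95 [0.51975909 0.06013338 0.23545016] yaw -133.05164632684404 [-1.88511432e-02  2.05956579e-01  1.62641975e+00  1.53471672e-03
  1.31320550e+00 -2.40944166e+00]
pin-eye in cab -0.060230756487223314 -0.047171839775051905 -0.0031489391686614354
```

Emit:
step_arm(moves=[-0.03,0,-0.0065,0,1,-0.06,0,-0.0065,0,1,-0.09,0,-0.0065,0,1,-0.12,0,-0.0065,0,1,-0.12,0,-0.0065,0,1])

```text
clock: 5.45
position: [0.5645, 0.1029, 0.24]
ee_rot: [0.0, -0.397, 0.918, 0.0]
contact_force: [0.4, 0.6, -1.5]
width: 0.0141
```

```bash
python3 - <<'E'
from h import *
import pickle
s=manip.get_state(); d={n:get_image(n) for n in ('side','top')}; pickle.dump((s,d),open('d2.pkl','wb'))
Rt=axes(s);yaw=np.radians(46.7);X=np.array([np.cos(yaw),np.sin(yaw),0]);Y=np.array([-X[1],X[0],0]);O=np.array([.607,.2543,0])
pin=s['position']+Rt@np.array([-.119,.022,-.004]); e=O-X*.022+np.array([0,0,.2425])
print(s['position'],'pin-eye in cab',(pin-e)@X,(pin-e)@Y,(pin-e)[2])
o=[]
for n in ('side','top'):
    u=proj(d[n],e); x,y=int(u[0])-25,int(u[1])-25; print(n,u,x,y,'pin',(proj(d[n],pin)-[x,y]+.5)*7.6,'eye',(u-[x,y]+.5)*7.6)
    o.append(cv2.resize(d[n]['frame'][y:y+50,x:x+50],(380,380),interpolation=cv2.INTER_CUBIC))
cv2.imwrite('pics/e1.png',np.hstack(o))
E
```

```text
[0.56447318 0.1028865  0.24003724] pin-eye in cab 0.0016055419804531998 -0.050731180570949705 0.0016620962205876333
side [267.87014748 146.31435026] 242 121 pin [293.83696368 220.47322815] eye [200.41312087 196.18906199]
top [188.74413613 174.6105363 ] 163 149 pin [285.28998007 100.30535946] eye [199.45543459 198.44007592]
```

View pics/e1.png

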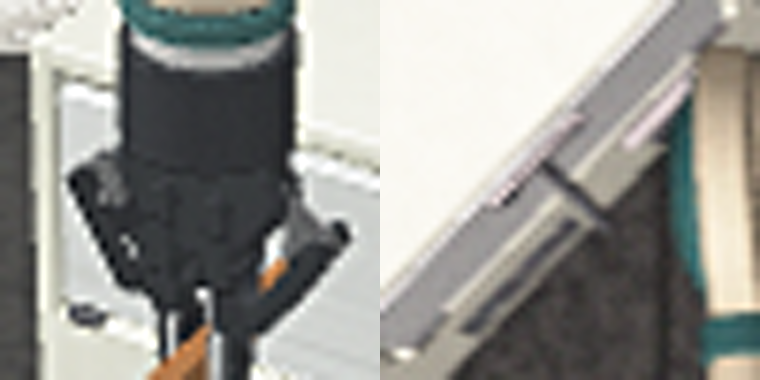

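Right crop (top view): ring edge-on from (545,165) to (610,228) with its centre near (580,197). The pin runs (690,85)–(630,140) and its axis passes within about 3 mm of the ring centre. Insert along +y.

Emit:
step_arm(moves=[0.004,0.02,0,0,1,0.004,0.04,0,0,1,0.004,0.06,0,0,1,0.004,0.08,0,0,1,0.004,0.1,0,0,1])

```text
clock: 6.05
position: [0.5238, 0.135, 0.2408]
ee_rot: [0.0, -0.397, 0.918, 0.0]
contact_force: [0.3, -0.1, -1.2]
width: 0.0139
```

```bash
cat > chk.py <<'E'
from h import *
def chk(th=0):
    s=manip.get_state(); Rt=axes(s);yaw=np.radians(46.7);X=np.array([np.cos(yaw),np.sin(yaw),0]);Y=np.array([-X[1],X[0],0]);O=np.array([.607,.2543,0])
    pin=s['position']+Rt@np.array([-.119,.022,-.004]); Z=np.array([0,0,1.])
    e=O+Z*.135+X*(-.0225*np.cos(th)-.108*np.sin(th))+Z*(.108*np.cos(th)-.0225*np.sin(th))
    f=s['contact_force']; print(s['clock'],'pin-eye cab mm',np.round([1e3*(pin-e)@X,1e3*(pin-e)@Y,1e3*(pin-e)[2]],1),'F cab',np.round([f@X,f@Y,f[2]],2),'M',np.round(s['moment'],2))
    h=O+Z*.135; r=pin-h; print('pin rel hinge x,z mm',np.round([1e3*r@X,1e3*r[2]],1))
    return s,pin,e
def view(s,pin,e,name,k=30,w=380,names=('side','top')):
    o=[]
    for n in names:
        im=get_image(n); u=proj(im,e); x,y=int(u[0])-k,int(u[1])-k; g=w/(2*k); print(n,'off',x,y,'pin',(proj(im,pin)-[x,y]+.5)*g,'eye',(u-[x,y]+.5)*g)
        o.append(cv2.resize(im['frame'][y:y+2*k,x:x+2*k],(w,w),interpolation=cv2.INTER_CUBIC))
    cv2.imwrite(name,np.hstack(o))
E
python3 - <<'E'
from chk import *
a=chk(0); view(*a,'pics/e2.png')
E
```

```text
6.05 pin-eye cab mm [-2.4  0.8  1.9] F cab [ 0.15 -0.26 -1.19] M [0.   0.06 0.02]
pin rel hinge x,z mm [-24.9 109.9]
side off 237 116 pin [194.88589776 193.38040112] eye [198.23735931 194.78087436]
top off 158 144 pin [200.53439649 202.04917745] eye [198.52709151 197.65739146]
```

View pics/e2.png

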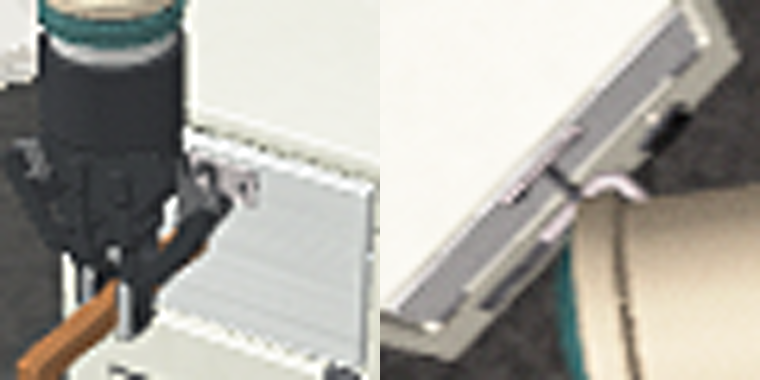

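The pin crosses the ring plane with no contact force: the pin passes about (580,197) and its tip is beyond the ring at (545,240). Now compute the arc.

```bash
python3 - <<'E'
import numpy as np
p=np.array([-24.9,109.9]); a0=np.arctan2(24.9,109.9); a1=.2054+1.49
N=30; al=np.linspace(a0,a1,N+1)[1:]; print((a1-a0)/N)
for c in range(6):
    b=p.copy(); out=[]
    for a in al[5*c:5*c+5]:
        i=np.searchsorted(al,a)+1; r=112.7+2.3*min(1,i/8); p=np.array([-r*np.sin(a),r*np.cos(a)])
        d=-(p-b)/500; out+=[round(d[0],4),0,round(d[1],4),0,1]
    print(out,p.round(1))
E
```

```text
0.04908640281984541
[np.float64(0.0109), 0, np.float64(0.0021), 0, 1, np.float64(0.0217), 0, np.float64(0.0048), 0, 1, np.float64(0.0323), 0, np.float64(0.0081), 0, 1, np.float64(0.0429), 0, np.float64(0.0118), 0, 1, np.float64(0.0532), 0, np.float64(0.0161), 0, 1] [-51.5 101.9]
[np.float64(0.0102), 0, np.float64(0.0048), 0, 1, np.float64(0.0201), 0, np.float64(0.0101), 0, 1, np.float64(0.0298), 0, np.float64(0.0159), 0, 1, np.float64(0.0388), 0, np.float64(0.0227), 0, 1, np.float64(0.0475), 0, np.float64(0.0298), 0, 1] [-75.3  86.9]
[np.float64(0.0083), 0, np.float64(0.0076), 0, 1, np.float64(0.0163), 0, np.float64(0.0156), 0, 1, np.float64(0.0239), 0, np.float64(0.024), 0, 1, np.float64(0.031), 0, np.float64(0.0327), 0, 1, np.float64(0.0377), 0, np.float64(0.0418), 0, 1] [-94.1  66. ]
[np.float64(0.0063), 0, np.float64(0.0094), 0, 1, np.float64(0.012), 0, np.float64(0.0191), 0, 1, np.float64(0.0173), 0, np.float64(0.0291), 0, 1, np.float64(0.0221), 0, np.float64(0.0393), 0, 1, np.float64(0.0264), 0, np.float64(0.0497), 0, 1] [-107.4   41.2]
[np.float64(0.0038), 0, np.float64(0.0106), 0, 1, np.float64(0.007), 0, np.float64(0.0214), 0, 1, np.float64(0.0098), 0, np.float64(0.0324), 0, 1, np.float64(0.0119), 0, np.float64(0.0435), 0, 1, np.float64(0.0136), 0, np.float64(0.0546), 0, 1] [-114.2   13.9]
[np.float64(0.0011), 0, np.float64(0.0112), 0, 1, np.float64(0.0016), 0, np.float64(0.0225), 0, 1, np.float64(0.0016), 0, np.float64(0.0338), 0, 1, np.float64(0.001), 0, np.float64(0.0451), 0, 1, np.float64(-0.0001), 0, np.float64(0.0563), 0, 1] [-114.1  -14.3]
```

First call, then a check that the hatch follows.

Emit:
step_arm(moves=[0.0109,0,0.0021,0,1,0.0217,0,0.0048,0,1,0.0323,0,0.0081,0,1,0.0429,0,0.0118,0,1,0.0532,0,0.0161,0,1])

```text
clock: 6.65
position: [0.5063, 0.1143, 0.2323]
ee_rot: [-0.0, -0.396, 0.918, -0.0]
contact_force: [0.1, 0.3, -1.8]
width: 0.0139
```

```bash
python3 - <<'E'
from chk import *
a=chk(.25); view(*a,'pics/e3.png',k=35)
E
```

```text
6.65 pin-eye cab mm [-3.4 -0.7  2.2] F cab [ 0.3   0.08 -1.8 ] M [ 0.01 -0.04  0.02]
pin rel hinge x,z mm [-51.9 101.3]
side off 229 116 pin [191.3288926  195.13024676] eye [193.05747602 195.43377702]
top off 160 145 pin [200.79468066 200.52604933] eye [195.81042598 197.62809342]
```

View pics/e3.png

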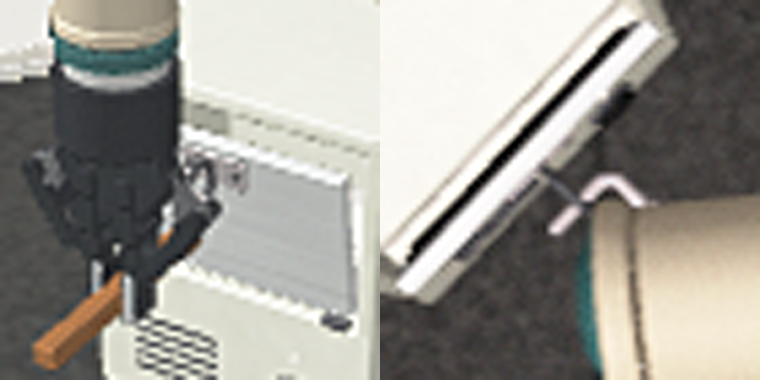

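The hatch follows: a dark gap has opened behind its top edge and the pin is still through the ring at about (565,205). Carry on.

Emit:
step_arm(moves=[0.0102,0,0.0048,0,1,0.0201,0,0.0101,0,1,0.0298,0,0.0159,0,1,0.0388,0,0.0227,0,1,0.0475,0,0.0298,0,1])

```text
clock: 7.25
position: [0.4898, 0.0974, 0.2173]
ee_rot: [-0.0, -0.397, 0.918, 0.0]
contact_force: [-0.3, -0.0, -2.0]
width: 0.0141
```

Emit:
step_arm(moves=[0.0083,0,0.0076,0,1,0.0163,0,0.0156,0,1,0.0239,0,0.024,0,1,0.031,0,0.0327,0,1,0.0377,0,0.0418,0,1])

```text
clock: 7.75
position: [0.477, 0.0837, 0.1963]
ee_rot: [-0.0, -0.397, 0.918, 0.0]
contact_force: [-0.1, -0.4, -1.8]
width: 0.0142
```

```bash
python3 - <<'E'
from chk import *
a=chk(.8); view(*a,'pics/e4.png',k=40)
E
```

```text
7.75 pin-eye cab mm [-1.2 -0.3  6.1] F cab [-0.33 -0.19 -1.8 ] M [-0.16  0.06 -0.02]
pin rel hinge x,z mm [-94.3  65.2]
side off 217 126 pin [194.43288942 188.81758027] eye [194.96207021 194.76835464]
top off 167 151 pin [196.17169598 196.73332684] eye [195.31894022 196.42208284]
```

Emit:
step_arm(moves=[0.0063,0,0.0094,0,1,0.012,0,0.0191,0,1,0.0173,0,0.0291,0,1,0.0221,0,0.0393,0,1,0.0264,0,0.0497,0,1])

```text
clock: 8.35
position: [0.4682, 0.0742, 0.1714]
ee_rot: [0.0, -0.396, 0.918, 0.0]
contact_force: [0.6, -0.2, -3.0]
width: 0.0141
```

Emit:
step_arm(moves=[0.0038,0,0.0106,0,1,0.007,0,0.0214,0,1,0.0098,0,0.0324,0,1,0.0119,0,0.0435,0,1,0.0136,0,0.0546,0,1])

```text
clock: 8.85
position: [0.4636, 0.0694, 0.1441]
ee_rot: [0.0, -0.397, 0.918, 0.0]
contact_force: [0.9, 0.2, -2.9]
width: 0.0143
```

```bash
python3 - <<'E'
from chk import *
chk(1.25)
E
```

```text
8.85 pin-eye cab mm [-4.3 -0.4  0.4] F cab [ 0.77 -0.57 -2.93] M [-0.16  0.04 -0.06]
pin rel hinge x,z mm [-113.9   13.1]
```

Emit:
step_arm(moves=[0.0011,0,0.0112,0,1,0.0016,0,0.0225,0,1,0.0016,0,0.0338,0,1,0.001,0,0.0451,0,1,-0.0001,0,0.0563,0,1])

```text
clock: 9.35
position: [0.4638, 0.0695, 0.1161]
ee_rot: [0.0, -0.397, 0.918, 0.0]
contact_force: [0.6, 0.2, -1.1]
width: 0.0144
```

```bash
python3 - <<'E'
from chk import *
a=chk(1.5); view(*a,'pics/e5.png',k=45)
E
```

```text
9.35 pin-eye cab mm [-4.4 -0.4 -0.1] F cab [ 0.52 -0.33 -1.12] M [ 0.   -0.03  0.01]
pin rel hinge x,z mm [-113.7  -14.9]
side off 210 140 pin [191.2949595  196.01144477] eye [193.59355154 193.25473127]
top off 168 151 pin [197.58125194 198.15417356] eye [192.97797178 194.64204454]
```

View pics/e5.png

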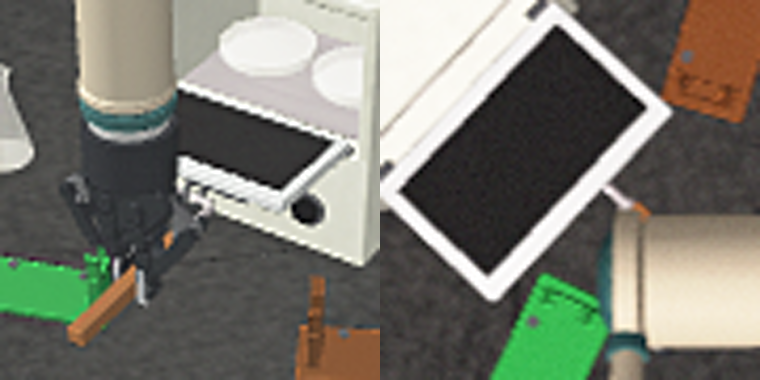

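The hatch is fully down: level plate with the chamber open, and the load on the rod is back to baseline. Centre the pin and slide it out along -y.

Emit:
step_arm(moves=[-0.007,0,0,0,1,-0.007,-0.03,0,0,1,-0.007,-0.055,0,0,1,-0.007,-0.08,0,0,1,-0.007,-0.11,0,0,1])

```text
clock: 9.95
position: [0.5072, 0.0332, 0.1165]
ee_rot: [0.0, -0.396, 0.918, -0.0]
contact_force: [-0.3, -0.3, -1.8]
width: 0.0139
```

```bash
python3 - <<'E'
from chk import *
chk(1.5)
E
```

```text
9.95 pin-eye cab mm [ -1.  -57.    0.3] F cab [-0.37  0.01 -1.81] M [ 0.    0.01 -0.03]
pin rel hinge x,z mm [-110.4  -14.5]
```

Emit:
step_arm(moves=[0.04,0,0,0,1,0.08,0,0,0,1,0.13,0,0,0,1,0.18,0,0,0,1,0.2,0,-0.02,0,1])

```text
clock: 10.45
position: [0.4354, -0.0399, 0.1256]
ee_rot: [-0.002, -0.396, 0.918, 0.001]
contact_force: [0.6, 0.9, -2.0]
width: 0.0139
```

```bash
python3 - <<'E'
from chk import *
chk(1.5); print(manip.get_state()['position'],manip.get_state()['qpos'])
E
```

```text
10.45 pin-eye cab mm [-103.4  -55.1    9.2] F cab [ 1.07  0.17 -2.01] M [-0.01  0.03 -0.01]
pin rel hinge x,z mm [-212.8   -5.6]
[ 0.43542209 -0.03993956  0.12563837] [-2.50463300e-01  1.80557145e-01  1.96658873e+00 -5.86214717e-04
  9.98736540e-01 -2.63452708e+00]
```

Unhooked (q6 is at -2.63, near its limit, but the way back unwinds it). Turn back and go above the rest at the old lifted pose.

Emit:
step_arm(moves=[0,0,-0.034,0.0437,1,0,0,-0.068,0.0874,1,0,0,-0.102,0.1311,1,0,0,-0.136,0.1748,1,0,0,-0.169,0.2185,1])

```text
clock: 10.95
position: [0.4386, -0.0388, 0.2127]
ee_rot: [0.001, -0.061, 0.998, -0.0]
contact_force: [0.0, -0.1, 0.1]
width: 0.0142
```

Emit:
step_arm(moves=[-0.0426,-0.0435,0,0.0437,1,-0.0851,-0.087,0,0.0874,1,-0.1277,-0.1305,0,0.1311,1,-0.1702,-0.174,0,0.1311,1,-0.1702,-0.174,0,0.1311,1])

```text
clock: 11.45
position: [0.5376, -0.1169, 0.2116]
ee_rot: [0.003, 0.142, 0.99, -0.001]
contact_force: [-0.5, 0.9, -0.9]
width: 0.014
```

```bash
python3 - <<'E'
from h import *
import pickle
s0,d0=pickle.load(open('d1.pkl','rb'))
s=manip.get_state(); d={n:get_image(n) for n in ('side','wrist')}; pickle.dump((s,d),open('d3.pkl','wb'))
Rt=axes(s);print(s['clock'],s['position'],np.degrees(np.arctan2(Rt[1,0],Rt[0,0])),'target',s0['position'])
print('delta tool',Rt.T@(s0['position']-s['position']))
for nm,ss,dd in(('before',s0,d0),('now',s,d)):
    f=dd['wrist']['frame']; m=cv2.inRange(cv2.cvtColor(f,cv2.COLOR_BGR2HSV),(5,110,90),(20,255,255))
    n,l,st,ce=cv2.connectedComponentsWithStats(m); k=l[200,260]; ys,xs=np.nonzero(l==k); print(nm,st[k],ce[k], np.polyfit(ys,xs,1), [np.ptp(xs[ys==y]) for y in (100,200,300)])
a=[cv2.resize(dd['side']['frame'][157:253,232:328],(384,384),interpolation=cv2.INTER_CUBIC) for dd in (d0,d)]
cv2.imwrite('pics/cmp.png',np.hstack(a))
E
```

```text
11.45 [ 0.53764733 -0.11694316  0.21158766] 163.69254794855527 target [ 0.5308583  -0.11533105  0.21009867]
delta tool [ 0.00697633 -0.00035824  0.00145238]
before [ 242   82   38  243 7701] [260.30333723 197.63485262] [1.23935481e-03 2.60058398e+02] [np.int64(37), np.int64(30), np.int64(29)]
now [ 242   82   38  243 7679] [260.37413726 197.63263446] [2.22753274e-04 2.60330114e+02] [np.int64(37), np.int64(31), np.int64(29)]
```

View pics/cmp.png

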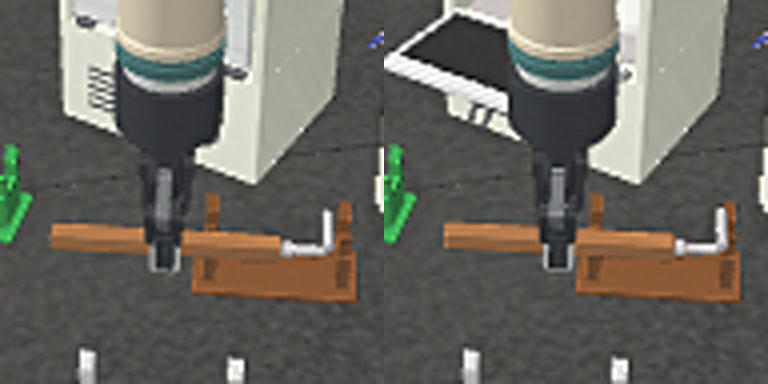

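The rod has not slipped: the wrist mask is identical, and the two side crops match at (52–326, 237–247). The hatch stays open. Descend to just above the prongs first.

Emit:
step_arm(moves=[0.0114,-0.001,0.05,0,1,0.0114,-0.001,0.12,0,1,0.0114,-0.001,0.19,0,1,0.0114,-0.001,0.23,0,1,0.0114,-0.001,0.23,0,1])

```text
clock: 12.05
position: [0.5244, -0.1112, 0.0935]
ee_rot: [-0.004, 0.141, 0.99, 0.001]
contact_force: [-0.6, -0.3, -0.3]
width: 0.0144
```

Emit:
step_arm(moves=[0,0,0,0,1])

```text
clock: 12.15
position: [0.5275, -0.1124, 0.0966]
ee_rot: [0.0, 0.141, 0.99, 0.0]
contact_force: [0.1, -0.3, -1.3]
width: 0.0141
```

```bash
python3 - <<'E'
from h import *
s=manip.get_state();Rt=axes(s);print(s['position'],np.degrees(np.arctan2(Rt[1,0],Rt[0,0])),'delta tool',Rt.T@(np.array([.532,-.1157,.051])-s['position']))
E
```

```text
[ 0.52752895 -0.11236511  0.09662763] 163.8178798199238 delta tool [-0.00521115 -0.00197101  0.04562841]
```

Emit:
step_arm(moves=[-0.0104,-0.004,0,0,1,-0.0104,-0.004,0,0,1,-0.0104,-0.004,0,0,1,-0.0104,-0.004,0,0,1])

```text
clock: 12.55
position: [0.5322, -0.1162, 0.0966]
ee_rot: [0.001, 0.141, 0.99, -0.0]
contact_force: [-0.3, 0.2, -1.9]
width: 0.0135
```

```bash
python3 - <<'E'
from h import *
s=manip.get_state();Rt=axes(s);print(s['position'],np.degrees(np.arctan2(Rt[1,0],Rt[0,0])),'delta tool',Rt.T@(np.array([.532,-.1157,.051])-s['position']))
E
```

```text
[ 0.53223705 -0.11622405  0.09655349] 163.79380523189863 delta tool [0.00042271 0.00043536 0.04555308]
```

Emit:
step_arm(moves=[0.0008,0.0008,0.025,0,1,0.0008,0.0008,0.05,0,1,0.0008,0.0008,0.07,0,1,0.0008,0.0008,0.085,0,1,0.0008,0.0008,0.091,0,1])

```text
clock: 13.05
position: [0.5307, -0.1153, 0.0502]
ee_rot: [-0.001, 0.141, 0.99, 0.0]
contact_force: [-8.0, 2.2, 25.1]
width: 0.014
```

Emit:
step_arm(moves=[0,0,0,0,1,0,0,0,0,1], force=30)

```text
clock: 13.25
position: [0.5317, -0.1156, 0.0503]
ee_rot: [-0.0, 0.141, 0.99, 0.0]
contact_force: [-1.2, -0.5, 1.0]
width: 0.0139
```

The rod is seated (touchdown at z 0.0502, force back to about zero). Release and rise.

Emit:
step_arm(moves=[0,0,0,0,0.5,0,0,0,0,0.2,0,0,0,0,-0.2,0,0,0,0,-0.4,0,0,0,0,-0.4])

```text
clock: 13.75
position: [0.5318, -0.1156, 0.0504]
ee_rot: [0.0, 0.141, 0.99, 0.0]
contact_force: [-0.1, -0.1, 0.1]
width: 0.06
```

Emit:
step_arm(moves=[0,0,-0.06,0,-0.4,0,0,-0.14,0,-0.4,0,0,-0.23,0,-0.4,0,0,-0.32,0,-0.4,0,0,-0.4,0,-0.4])

```text
clock: 14.25
position: [0.5317, -0.1156, 0.2528]
ee_rot: [0.001, 0.141, 0.99, -0.0]
contact_force: [0.3, 0.4, -0.5]
width: 0.0595
```

Emit:
step_arm(moves=[0.03,0,0,0,-0.4,0.08,0,0,0,-0.4,0.16,0,0,0,-0.4,0.22,0,0,0,-0.4,0.22,0,0,0,-0.4])

```text
clock: 14.75
position: [0.4219, -0.0834, 0.2503]
ee_rot: [-0.001, 0.141, 0.99, 0.0]
contact_force: [0.4, 0.5, -0.3]
width: 0.0595
```

```bash
python3 - <<'E'
from h import *
import pickle
s0,d0=pickle.load(open('d0.pkl','rb'))
s=manip.get_state(); T=get_image('top'); S=get_image('side'); print(s['clock'],s['position'],s['contact_force'])
for nm,I in (('before',d0['top']),('now',T)):
    m=cv2.inRange(cv2.cvtColor(I['frame'],cv2.COLOR_BGR2HSV),(5,110,90),(20,255,255)); n,l,st,ce=cv2.connectedComponentsWithStats(m)
    k=l[188,304]; print(nm,st[k],ce[k])
for nm,I in (('before',d0['side']),('now',S)):
    m=cv2.inRange(cv2.cvtColor(I['frame'],cv2.COLOR_BGR2HSV),(5,110,90),(20,255,255)); n,l,st,ce=cv2.connectedComponentsWithStats(m)
    k=l[255,275]; print(nm,st[k],ce[k])
a=cv2.resize(T['frame'][90:240,110:340],(552,360),interpolation=cv2.INTER_CUBIC)
b=cv2.resize(S['frame'][100:290,180:320],(248,336),interpolation=cv2.INTER_CUBIC); b=cv2.copyMakeBorder(b,0,24,0,0,cv2.BORDER_CONSTANT)
cv2.imwrite('pics/fin.png',np.hstack([a,b]))
E
```

```text
14.75 [ 0.42190856 -0.0833761   0.25034747] [ 0.37983774  0.45819784 -0.29252286]
before [293 173  18  49 214] [301.65420561 196.57943925]
now [296 173  15  38 160] [303.14375 190.45   ]
before [247 251  53   9 287] [273.31010453 254.73170732]
now [246 251  53   9 285] [272.63859649 254.61052632]
```

View pics/fin.png

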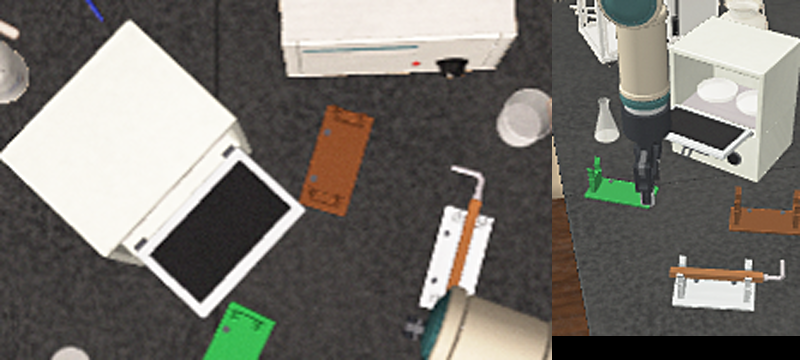

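The rod is back in its rest at (465,240), within 0.7 px of where it lay in the side view. The hatch is open and nothing is touching. Hand in.

```bash
python3 -c "
from rig import job,manip
print(job.sign_off(), manip.get_state()['clock'])"
```

```text
the job is handed in; nothing more can be done
the job is handed in; nothing more can be done
```

The hatch is open and the rod is back in its rest. I took the rod from the rest, put its pin through the ring eye, and swung the hatch down along its arc at about 0.5 rad/s. Then I slid the pin out, laid the rod back and handed the job in at about 14.8 s on the robot clock.

- **Hatch:** the last pictures show it level and open. The rod's load fell back to its own weight at the bottom, so the hatch was resting on its stop. I did not measure its angle separately.
- **Rod:** it did not slip in the grip. In the side view it lies within 0.7 px (about 2 mm along its length) of where it lay before. The arm partly hid it in the last top view, so that cross-check could not be completed.
- **Forces:** the highest force I read was a brief 25 N as the rod touched down in the forks. Readings are only taken at the end of each call, so brief peaks in between would not show. At hand-in the tool was clear of everything.
- **Close call:** the last joint reached -2.63 rad, near its -2.7 limit, while unhooking.
- **Other objects:** nothing else was moved on purpose. The beaker, flask and decoy rests looked undisturbed in the last pictures; the amber jar was outside the final crops.

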